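# Walk the heavy comparator stand home against its stop fence

## Robot

A 6-joint arm with a two-finger parallel gripper is mounted at the origin on the work surface. World frame = base frame: x ahead of the robot, y to its left, z up, the work surface at z = 0. Lengths are in m, angles in degrees, forces in N, time in s.
With the tool pointing down it reaches from about 0.4 to 0.825 m from the base axis. Payload 7 kg.
Tool frame: the origin (TCP) lies at the very end of the fingers, on their centre line; the grasp point (between the pads) lies 19 mm behind it (ctrl.hold_point_z is the distance from the TCP to the grasp point, in m); z points along the fingers, y is the line along which they close (so a half turn about z gives the same grasp; the last joint's range is limited). The gripper opens to 88 mm and grips with 3 to 60 N. Pads are 19 mm wide; open, the fingers measure 130 mm over their backs; the gripper's body (78 mm by 193 mm) begins 47 mm behind the grasp point.
Start: joints at [84.46, 20.546, 0.682, 0, -70.136, -16.507], TCP at [0.253, 0.626, 0.227] pointing down, gripper open.
Joint ranges: [-176.03, 176.03], [-82.01, 121.73], [-58.28, 71.71], [-173.87, 95.51], [-174.79, -0.11], [-173.66, 173.66]. Speed limits (degrees/s): [136.94, 136.94, 172.46, 180, 180, 180].

## Interface

Orientations are given as [roll, pitch, yaw] about the fixed x, y, z axes, in that order (R = Rz(yaw) Ry(pitch) Rx(roll)).
In Python, from plant import sensors, viewer, workorder, ctrl gives the robot as it stands.
- The arm moves only by the shell command python3 -m pendant 'ROWS'. ROWS is JSON, a list of rows, each a list of 3 entries, a list of its own where there are three numbers: the opening, from -1 (shut) to 1 (fully open), so that 0 is half open, then the shift along the tool's x, y, z in m, then the turn, a rotation vector about the tool's x, y, z in degrees. A call has 1 to 10 rows; each row is the pose to reach, as a shift and turn from the pose commanded when the call began, along the tool's axes at that moment; what a row does not reach only later rows make up. A row lasts 1/12 s, in which the tool goes at most 41.7 mm and 7.16 degrees, less where a joint would pass 70% of its speed; a pose out of reach is approached as far as the arm can. A call with a gripper value outside its range is refused whole. The fingers move at their own pace and stop on an object; the grip force is fixed at half the most. Time passes only in rows, so rows that repeat a pose let the fingers close. It gives the time, the measured TCP pose, the force, the opening and the grip force at its end, in the units of the state.
- sensors.get_obs(): the state, without advancing time (a new reading comes with each control period).
- viewer.snapshot(name): name is "scene" or "side" or "wrist"; returns the picture (384x512x3 uint8, red, green, blue); there is no depth.
- viewer.camera_params(name): a dict with "fx", "fy", "cx", "cy" (pixels), "dist" ([k1, k2, p1, p2, k3] as OpenCV has them; the pictures are not rectified), "extrinsics" (4x4, takes a point from world to camera coordinates). Camera axes: x right, y up, looking along -z (the intrinsics and any distortion apply to the point x, -y, -z); pixel columns grow to the right and rows downward; lengths in m; the calibration is good to about 2 mm. A picture is of the moment at which its call begins: read the wrist's pose just before it. camera_params takes no time and is no camera call; for the wrist camera it gives the pose at the moment of the call.
- workorder.close_job(): hands the job in; it is judged then, once.
The state is a dict: "clock": time; "joint_pos": joint angles; "qvel": joint speeds; "tau": joint torques, N m; "tool_pos": TCP position; "orientation": TCP orientation; "force": force on the tool from outside, world axes, zero at the start; "moment": the same for the moment, N m; "opening": finger opening in m; "gripper_force": force on a finger pad.
Only numpy, scipy, OpenCV 4.12 (cv2) and the standard library are available. Lean on these libraries where they do the work, as an engineer would, in place of code of your own. Each camera call takes 0.05 s, during which the arm holds its last target. There are 200 camera calls.

## Task

Walk the heavy comparator stand forward along the bench until its front face is fully home and square against the steel stop fence: it is far too heavy to shove straight, so push one end of its near face and then the other so that the ends swing ahead in turn, never turning it more than 20 degrees from square with the fence and never pressing on it with more than 25 N. Finish by pushing until you feel the granite bear on the fence with both front corners touching it, then let go. Do not touch the dial gauge or its column, and leave the other things on the bench where they are.

Things in the scene. Friction and masses are not known exactly. Their poses are not given: they have to be found in the camera images.
- stand: comparator stand, loose, about 4 kg with its gauge: a dark granite block 270 mm wide (y), 120 deep (x), between 8 and 48 mm above the bench, on four domed feet at x +-30, y +-90 mm; sliding friction about 0.6, so a straight shove takes 22 to 25 N and jerks well past that as it sticks and slips. Origin: middle of the base at bench level; x points from the near face (x = -60, robot side, the one to push) to the front face (x = +60), z up
- gauge: column and dial gauge fixed on the granite, not to be touched: steel column 22 mm thick, 40 mm ahead of the stand's origin, 238 mm high over the bench; round dial 58 mm across, centre 203 mm up, its face at x = -5 mm of the stand; steel anvil 42 mm across below it. All within 30 mm of the stand's middle plane (54 at the clamp screw, 173 mm up). Origin and axes as the stand
- near_left (a point): left end of the near face, 10 mm in from its edge (x = -60, y = +125 mm of the stand), 28 mm above the bench. A forward push here swings this end ahead with about 11 to 15 N, the stand turning about the feet of its other end; fingers that also drag down or sideways on the face make it need more; axes as the stand
- near_right (a point): the same at the right end of the near face (x = -60, y = -125 mm of the stand)
- front_left (a point): the left front vertical edge of the granite base (x = +60, y = +135 mm of the stand), 20 mm above the bench; axes as the stand
- front_right (a point): the right front vertical edge of the granite base (x = +60, y = -135 mm of the stand), 20 mm above the bench; axes as the stand
- fence: stop fence: a steel angle 340 mm long (its y) screwed fast to the bench beyond the stand, upright leaf 32 mm high and 5 mm thick, foot leaf 35 mm deep on the far side, rigid. Origin: at bench level in the middle of the flat face that the granite must bear on; x points away from the stand, square to that face, so a granite corner's x in this frame is minus its gap to the fence
- trays: bystander: stack of three grey watch trays, 131 x 241 mm, 66 mm high, loose, beside the way; origin at the centre of its underside
- carton: bystander: white paper carton 75 x 90 mm, 62 mm high, loose, beside the way; origin at the centre of its underside
- loupe: bystander: black eyeglass 37 mm across, 30 mm high, loose, beyond the fence; origin at the centre of its underside

How it is judged:
By the outcome, as a careful person would: the job done as asked, in the order asked, and still so for the second after the job is handed in, with the robot touching nothing.
It also fails if it takes over 72 s, if anything falls off the work surface, if the arm or the gripper's body presses on something with over 40 N, if the wrist force passes 120 N, or if a joint passes its speed limit or range.

## Working session

There is one attempt and no reset: what is moved stays moved. The work goes in short steps, Python scripts to look and compute and a shell command to move; the robot and the scene stay as the last step left them, time stands still between calls to the robot, and variables do not carry over. Pictures are saved under pics/ and viewed, at most 10 in all, crops included, and the job is handed in when it is done.

```bash
mkdir -p pics; ls
python3 - <<'E'
from plant import sensors, viewer
import cv2
o=sensors.get_obs()
for k in ("clock","tool_pos","orientation","force","opening"): print(k,o[k])
ims=[]
for n in ("scene","side"):
    im=viewer.snapshot(n); cv2.imwrite(f"pics/{n}0.png",im[:,:,::-1])
    p=viewer.camera_params(n); print(n,p)
E
```

```text
pics
clock 0.0
tool_pos [0.25320759 0.62517437 0.2256232 ]
orientation [ 1.79904565e+02 -7.32139998e-03 -2.20548564e+01]
force [ 0.22666896 -0.57127973 -0.04864284]
opening 0.08746059213273401
scene {'fx': 410.9238150310451, 'fy': 410.9238150310451, 'cx': 254.73566988588794, 'cy': 190.93358982471486, 'dist': array([-0.03188999,  0.        ,  0.        ,  0.        ,  0.        ]), 'extrinsics': array([[ 0.22315417,  0.97470796, -0.01210782, -0.170427  ],
       [-0.67268268,  0.1629728 ,  0.72176026,  0.38034375],
       [ 0.70547872, -0.1529191 ,  0.69203723, -1.5096839 ],
       [ 0.        ,  0.        ,  0.        ,  1.        ]])}
side {'fx': 380.5582289142449, 'fy': 380.5582289142449, 'cx': 249.00335757039443, 'cy': 195.60156713538012, 'dist': array([0.03839867, 0.        , 0.        , 0.        , 0.        ]), 'extrinsics': array([[ 0.99765723, -0.06826786, -0.00442065, -0.61051601],
       [ 0.04444262,  0.59764035,  0.80053162, -0.08967975],
       [-0.05200862, -0.79885262,  0.59927422, -0.90744828],
       [ 0.        ,  0.        ,  0.        ,  1.        ]])}
```

View pics/scene0.png

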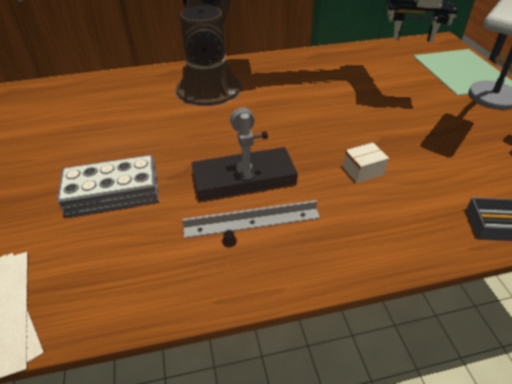

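View pics/side0.png

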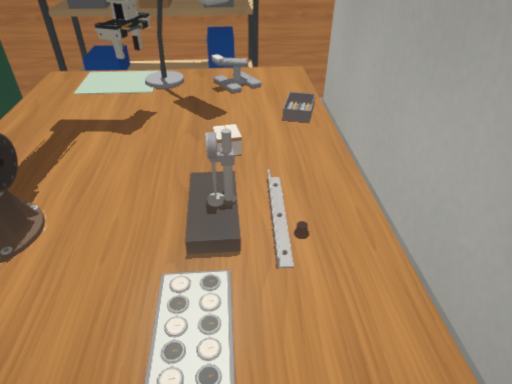

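The scene view shows the stand at about (245,172), the fence from (184,228) to (318,210), the trays at left, the carton at right and the loupe at (229,238). In the side view the stand is at (214,210) and the fence runs from (268,172) to (286,265). I'll enlarge both to get corners.

```bash
cat > h.py <<'E'
import numpy as np, cv2
from plant import sensors, viewer
def cam(n):
    p=viewer.camera_params(n)
    K=np.array([[p['fx'],0,p['cx']],[0,p['fy'],p['cy']],[0,0,1]]); return K,np.array(p['dist']),np.array(p['extrinsics'])
def cast(n,uv,z):
    K,d,E=cam(n); q=cv2.undistortPoints(np.float64(uv).reshape(-1,1,2),K,d)[:,0]
    D=np.c_[q[:,0],-q[:,1],-np.ones(len(q))]@E[:3,:3]; C=-E[:3,:3].T@E[:3,3]
    return C+D*((z-C[2])/D[:,2])[:,None]
def proj(n,X):
    K,d,E=cam(n); X=np.atleast_2d(X); c=X@E[:3,:3].T+E[:3,3]
    return cv2.projectPoints(c*[1,-1,-1],np.zeros(3),np.zeros(3),K,d)[0][:,0]
E
python3 - <<'E'
import cv2,numpy as np
a=cv2.imread("pics/scene0.png"); b=cv2.imread("pics/side0.png")
c=cv2.resize(a[130:245,170:330],None,fx=5,fy=5,interpolation=cv2.INTER_CUBIC); c=cv2.convertScaleAbs(c,alpha=1.6,beta=20)
d=cv2.resize(b[160:275,180:310],None,fx=5,fy=5,interpolation=cv2.INTER_CUBIC); d=cv2.convertScaleAbs(d,alpha=1.6,beta=20)
cv2.imwrite("pics/c1.png",c);cv2.imwrite("pics/d1.png",d)
E
```

```text
(no output)
```

View pics/c1.png

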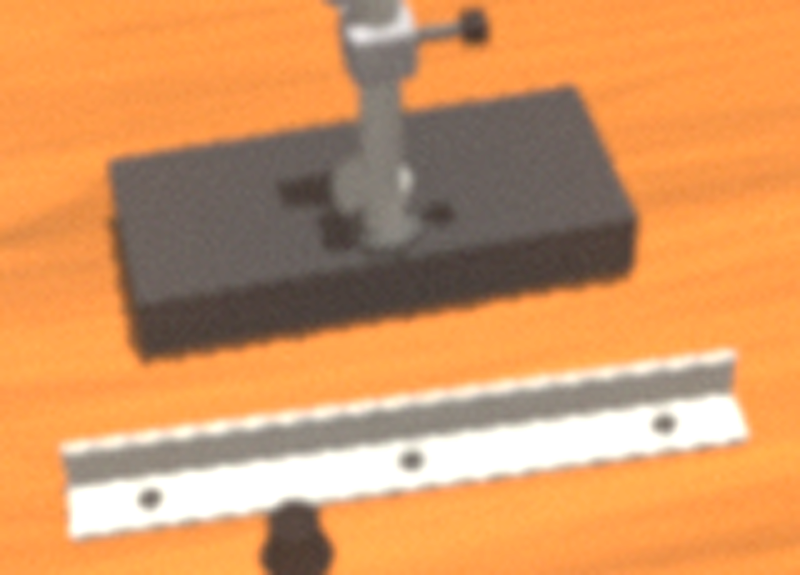

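View pics/d1.png

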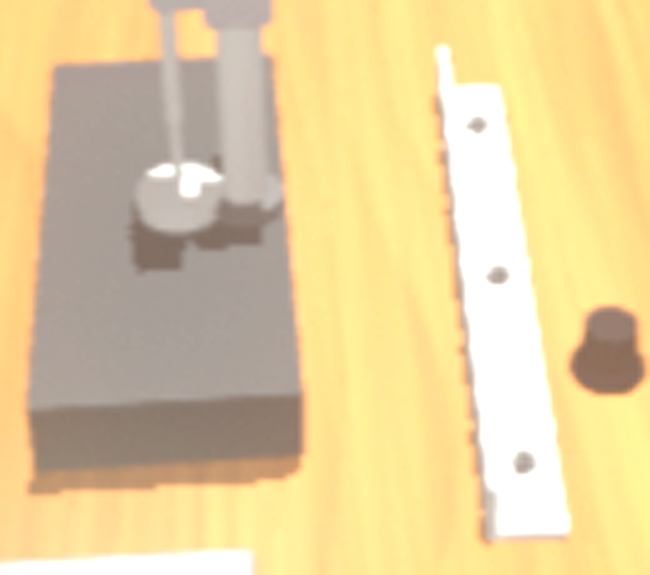

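The crops show the granite top corners in scene crop pixels (110,162), (573,88), (635,215) and (140,303), and the fence's top near edge from (62,445) to (735,350). In the side crop, the granite top corners are (55,65), (272,57), (300,395) and (30,410), and the fence edge runs from (437,45) to (487,515).

Run:
```python
from h import *
f=lambda P,o:(np.float64(P)+.5)/5-.5+o
np.set_printoptions(precision=4,suppress=True)
def fit(A):
    # order near_right, near_left, front_left, front_right
    L=np.array([[-60,-135],[-60,135],[60,135],[60,-135]])/1e3
    c=A.mean(0); H=(L).T@(A-c); a=np.arctan2(H[0,1]-H[1,0],H[0,0]+H[1,1]); R=np.array([[np.cos(a),-np.sin(a)],[np.sin(a),np.cos(a)]])
    print("stand",c,np.degrees(a),"res mm",(A-(L@R.T+c)).round(4).tolist()); 
A=cast("scene",f([(110,162),(573,88),(635,215),(140,303)],[170,130]),.048)[:,:2]; fit(A)
B=cast("side",f([(30,410),(55,65),(272,57),(300,395)],[180,160]),.048)[:,:2]; fit(B)
for n,P,o in (("scene",[(62,445),(735,350)],[170,130]),("side",[(487,515),(437,45)],[180,160])):
    F=cast(n,f(P,o),.032)[:,:2]; d=F[1]-F[0]; print(n,"fence",F.tolist(),F.mean(0),np.hypot(*d),np.degrees(np.arctan2(-d[0],d[1])))
for n,P in (("scene",[(384,166),(345,160),(385,155)]),("scene",[(158,190),(152,158),(62,182)])): print(cast(n,P,.062)[:,:2].tolist())
print(proj("scene",[[.5,0,0]]), [ (k,sensors.get_obs()[k]) for k in ("clock","moment")])
```

```text
stand [0.5279 0.0228] 0.9271047007617833 res mm [[0.002, 0.0027], [0.0034, -0.0028], [-0.0033, -0.0028], [-0.0022, 0.0028]]
stand [0.525  0.0208] 0.5514688526105509 res mm [[0.0026, 0.0015], [0.0013, -0.0003], [-0.0018, -0.0023], [-0.0021, 0.0011]]
scene fence [[0.6614906342075801, -0.15742248808035628], [0.6761532922590078, 0.18091855978286667]] [0.6688 0.0117] 0.33865861602846725 -2.4814697693835264
side fence [[0.6580625516923864, -0.17256208406714968], [0.6754067913905705, 0.18401030554215247]] [0.6667 0.0057] 0.35699396589073606 -2.784761618369507
[[0.6266702295012266, 0.3828949865008435], [0.5790501316795489, 0.29203648496621404], [0.5846933271213526, 0.406105068543394]]
[[0.5787039734680846, -0.20537832525396155], [0.44640096718357314, -0.21426124694816462], [0.48939250593433636, -0.4468596451611835]]
[[233.836  175.3068]] [('clock', 0.1), ('moment', array([-0.042 , -0.0454,  0.0526]))]
```

```bash
python3 -m pendant '[[-1,[0.16,0.19,0],[0,0,34]],[-1,[0.16,0.19,0],[0,0,34]],[-1,[0.16,0.19,0],[0,0,34]],[-1,[0.16,0.19,0],[0,0,34]],[-1,[0.16,0.19,0],[0,0,34]],[-1,[0.16,0.19,0],[0,0,34]],[-1,[0.16,0.19,0],[0,0,34]],[-1,[0.16,0.19,0],[0,0,34]]]'
```

```text
clock: 0.77
tool_pos: [0.3309, 0.3876, 0.227]
orientation: [-180.0, 0.0, -56.2]
force: [1.0, 1.4, 0.2]
opening: 0.0396
gripper_force: 0.0
```

```bash
python3 -m pendant '[[-1,[0.244,0.068,0],[0,0,33]],[-1,[0.244,0.068,0],[0,0,33]],[-1,[0.244,0.068,0],[0,0,33]],[-1,[0.244,0.068,0],[0,0,33]],[-1,[0.244,0.068,0],[0,0,33]],[-1,[0.244,0.068,0],[0,0,33]],[-1,[0.244,0.068,0],[0,0,33]],[-1,[0.244,0.068,0],[0,0,33]],[-1,[0.244,0.068,0],[0,0,33]]]'
python3 - <<'E'
from h import *
im=viewer.snapshot("side"); im2=viewer.snapshot("wrist")
cv2.imwrite("pics/e1.png",np.hstack([cv2.resize(im[100:300,120:320],(384,384)),cv2.resize(im2,(400,384))])[:,:,::-1])
E
```

```text
clock: 1.52
tool_pos: [0.4106, 0.1495, 0.2265]
orientation: [180.0, 0.0, -89.1]
force: [0.5, 0.2, 0.6]
opening: 0.0003
gripper_force: 0.0
```

View pics/e1.png

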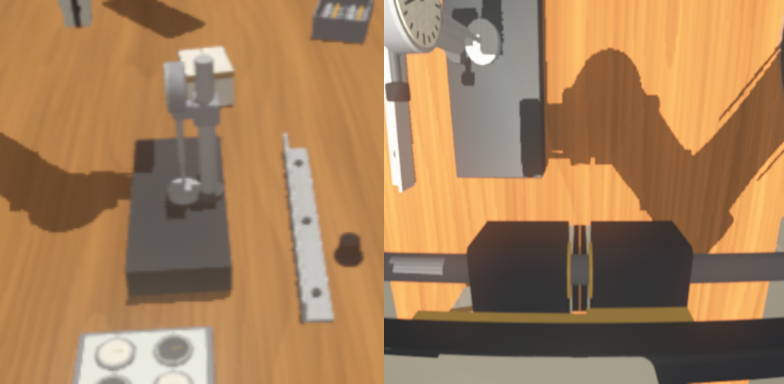

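The picture shows the closed fingers clear of the granite's near face, with the left end of the stand just ahead of them. I'll descend and then approach.

```bash
python3 -m pendant '[[-1,[0.002,0,0.21],[0,0,0]],[-1,[0.002,0,0.21],[0,0,0]],[-1,[0.002,0,0.21],[0,0,0]],[-1,[0.002,0,0.21],[0,0,0]],[-1,[0.002,0,0.21],[0,0,0]],[-1,[0.002,0,0.21],[0,0,0]],[-1,[0.002,-0.01,0.21],[0,0,0]],[-1,[0.002,-0.018,0.21],[0,0,0]],[-1,[0.002,-0.022,0.21],[0,0,0]],[-1,[0.002,-0.025,0.21],[0,0,0]]]'
cat > arc.py <<'E'
# arc.py side s0mm smax n : tool-frame rows for pushing point swinging about other end's feet; prints tx,ty,turn
import numpy as np,sys
side,ang0,d,n=sys.argv[1],float(sys.argv[2]),float(sys.argv[3]),int(sys.argv[4])
s=1 if side=='L' else -1            # current stand yaw minus tool yaw assumed 0: local axes
c=np.array([-60-21,125*s]); P=np.array([0,-90*s])
for k in range(1,n+1):
    a=-s*d*k/n/215*1.0; R=np.array([[np.cos(a),-np.sin(a)],[np.sin(a),np.cos(a)]])
    m=P+R@(c-P)-c; print([round(-m[1]/1e3,4),round(-m[0]/1e3,4),0],[0,0,round(-np.degrees(a),1)])
E
python3 arc.py L 0 10 5
```

```text
clock: 2.45
tool_pos: [0.4375, 0.1491, 0.0189]
orientation: [-179.8, 0.2, -89.0]
force: [-0.9, 0.0, 0.4]
opening: 0.0003
gripper_force: 0.0
[np.float64(-0.0007), np.float64(-0.002), 0] [0, 0, np.float64(0.5)]
[np.float64(-0.0015), np.float64(-0.004), 0] [0, 0, np.float64(1.1)]
[np.float64(-0.0022), np.float64(-0.006), 0] [0, 0, np.float64(1.6)]
[np.float64(-0.0029), np.float64(-0.0081), 0] [0, 0, np.float64(2.1)]
[np.float64(-0.0035), np.float64(-0.0101), 0] [0, 0, np.float64(2.7)]
```

```bash
python3 -m pendant '[[-1,[0,-0.001,0],[0,0,0]],[-1,[0,-0.002,0],[0,0,0]],[-1,[0,-0.003,0],[0,0,0]],[-1,[0,-0.004,0],[0,0,0]],[-1,[0,-0.005,0],[0,0,0]],[-1,[0,-0.006,0],[0,0,0]]]'
```

```text
clock: 2.95
tool_pos: [0.4413, 0.1476, 0.0167]
orientation: [-180.0, 0.0, -89.0]
force: [-0.0, -0.3, 0.1]
opening: 0.0004
gripper_force: 0.0
```

```bash
python3 -m pendant '[[-1,[0,-0.001,0],[0,0,0]],[-1,[0,-0.002,0],[0,0,0]],[-1,[0,-0.003,0],[0,0,0]],[-1,[0,-0.004,0],[0,0,0]],[-1,[0,-0.005,0],[0,0,0]]]'
```

```text
clock: 3.37
tool_pos: [0.4439, 0.1474, 0.0162]
orientation: [179.8, -0.0, -89.1]
force: [-20.4, 10.1, 12.9]
opening: 0.0006
gripper_force: 10.8
```

```bash
python3 -m pendant '[[-1,[0,-0.001,0],[0,0,0]],[-1,[0,-0.002,0],[0,0,0]],[-1,[0,-0.003,0],[0,0,0]],[-1,[0,-0.004,0],[0,0,0]]]'
```

```text
clock: 3.7
tool_pos: [0.4475, 0.1478, 0.0163]
orientation: [179.8, -0.0, -89.1]
force: [-20.1, 12.0, 12.4]
opening: 0.0004
gripper_force: 11.0
```

```bash
python3 -m pendant '[[-1,[0,0.004,-0.001],[0,0,0]],[-1,[0,0.006,-0.001],[0,0,0]],[-1,[0,0.006,-0.001],[0,0,0]],[-1,[0,0.006,-0.001],[0,0,0]]]'
python3 - <<'E'
from h import *
im=viewer.snapshot("side"); cv2.imwrite("pics/s2.png",im[:,:,::-1])
E
```

```text
clock: 4.03
tool_pos: [0.4444, 0.1476, 0.0176]
orientation: [-180.0, -0.0, -89.0]
force: [-0.4, 0.5, 0.2]
opening: 0.0007
gripper_force: 0.0
```

```bash
python3 -m pendant '[[-1,[0,-0.002,0],[0,0,0]],[-1,[-0.0003,-0.003,-0.0003],[0,0,0]],[-1,[-0.0007,-0.004,-0.0006],[0,0,0.3]],[-1,[-0.001,-0.005,-0.0009],[0,0,0.5]]]'
```

```text
clock: 4.42
tool_pos: [0.4482, 0.148, 0.018]
orientation: [179.9, -0.1, -89.6]
force: [-6.4, 1.2, -0.4]
opening: 0.0009
gripper_force: 3.5
```

```bash
python3 -m pendant '[[-1,[-0.0004,-0.001,-0.0003],[0,0,0.3]],[-1,[-0.0008,-0.002,-0.0006],[0,0,0.5]]]'
```

```text
clock: 4.58
tool_pos: [0.4486, 0.1482, 0.0181]
orientation: [179.7, -0.1, -90.2]
force: [-11.9, 3.4, 0.8]
opening: 0.0004
gripper_force: 6.1
```

```bash
python3 -m pendant '[[-1,[-0.0007,-0.001,-0.0002],[0,0,0.3]],[-1,[-0.0013,-0.002,-0.0004],[0,0,0.5]],[-1,[-0.0018,-0.003,-0.0006],[0,0,0.8]]]'
```

```text
clock: 4.83
tool_pos: [0.451, 0.1495, 0.0183]
orientation: [179.7, -0.2, -91.0]
force: [-9.3, 1.5, -3.2]
opening: 0.0004
gripper_force: 4.2
```

```bash
python3 -m pendant '[[-1,[-0.0004,-0.001,0],[0,0,0.3]],[-1,[-0.0008,-0.002,0],[0,0,0.5]],[-1,[-0.0012,-0.003,0],[0,0,0.8]],[-1,[-0.0016,-0.004,0],[0,0,1.1]]]'
```

```text
clock: 5.17
tool_pos: [0.4553, 0.1515, 0.0184]
orientation: [179.7, -0.2, -92.1]
force: [-8.7, 3.0, -3.2]
opening: 0.0007
gripper_force: 4.6
```

```bash
python3 -m pendant '[[-1,[-0.0004,-0.0012,0],[0,0,0.3]],[-1,[-0.0008,-0.0024,0],[0,0,0.6]],[-1,[-0.0013,-0.0036,0],[0,0,0.9]],[-1,[-0.0017,-0.0048,0],[0,0,1.2]],[-1,[-0.0021,-0.006,0],[0,0,1.6]],[-1,[-0.0026,-0.0072,0],[0,0,1.9]],[-1,[-0.003,-0.0084,0],[0,0,2.2]],[-1,[-0.0034,-0.0096,0],[0,0,2.5]]]'
```

```text
clock: 5.83
tool_pos: [0.4657, 0.1555, 0.0185]
orientation: [179.8, -0.1, -94.5]
force: [-10.5, 6.2, -3.4]
opening: 0.0006
gripper_force: 4.7
```

```bash
python3 -m pendant '[[-1,[-0.0004,-0.0012,0],[0,0,0.3]],[-1,[-0.0008,-0.0024,0],[0,0,0.6]],[-1,[-0.0013,-0.0036,0],[0,0,0.9]],[-1,[-0.0017,-0.0048,0],[0,0,1.2]],[-1,[-0.0021,-0.006,0],[0,0,1.6]],[-1,[-0.0026,-0.0072,0],[0,0,1.9]],[-1,[-0.003,-0.0084,0],[0,0,2.2]],[-1,[-0.0034,-0.0096,0],[0,0,2.5]]]'
```

```text
clock: 6.5
tool_pos: [0.4758, 0.1587, 0.0186]
orientation: [179.8, -0.0, -97.0]
force: [-10.2, 8.2, -3.0]
opening: 0.0003
gripper_force: 5.1
```

```bash
python3 -m pendant '[[-1,[-0.0008,-0.0012,0],[0,0,0.3]],[-1,[-0.0014,-0.0024,0],[0,0,0.6]],[-1,[-0.002,-0.0036,0],[0,0,0.9]],[-1,[-0.0026,-0.0048,0],[0,0,1.2]],[-1,[-0.0032,-0.006,0],[0,0,1.6]]]'
python3 - <<'E'
from h import *
for n in ("scene","side"):
    cv2.imwrite(f"pics/{n}3.png",viewer.snapshot(n)[:,:,::-1])
a=cv2.imread("pics/scene3.png");b=cv2.imread("pics/side3.png")
c=cv2.resize(a[125:240,170:330],None,fx=4,fy=4,interpolation=cv2.INTER_CUBIC)
d=cv2.resize(b[160:275,180:310],None,fx=4,fy=4,interpolation=cv2.INTER_CUBIC)
# raw 4x; stack vertically is 640x920 -> use scene only
cv2.imwrite("pics/c3.png",cv2.convertScaleAbs(c,alpha=1.6,beta=20))
E
```

```text
clock: 6.92
tool_pos: [0.4819, 0.1608, 0.0186]
orientation: [179.8, -0.1, -98.6]
force: [-10.3, 6.3, -1.2]
opening: 0.0004
gripper_force: 5.1
```

View pics/c3.png

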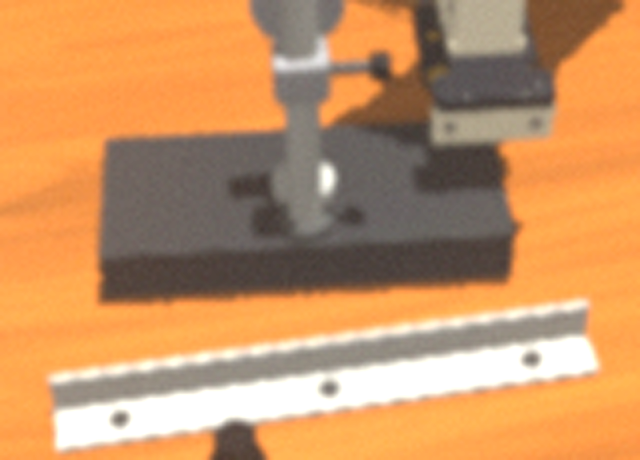

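The crop shows the stand swung, with its front top edge from (100,255) to (508,237). I'll measure it.

```bash
cat > meas.py <<'E'
from h import *
def fence():  # averaged fence line: point, unit normal
    a=np.radians(-2.6); return np.array([.6675,.009]),np.array([np.cos(a),np.sin(a)])
def front(n,P,s,o):
    A=cast(n,(np.float64(P)+.5)/s-.5+np.array(o),.048)[:,:2]; d=A[1]-A[0]; L=np.hypot(*d); u=d/L; nrm=np.array([u[1],-u[0]])
    c=A.mean(0); yaw=np.degrees(np.arctan2(-u[0],u[1])); p,m=fence()
    print(n,"yaw",yaw.round(2),"len",L.round(4),"mid",c.round(4),"gaps R,L mm",[(1e3*(p-(c+u*t))@m).round(1) for t in(-.135,.135)])
    for t in(-.125,.125):
        q=c-.12*nrm+u*t; print("push",'R' if t<0 else 'L',q.round(4),"tool",(q-.0215*nrm).round(4))
E
python3 -c "
from meas import *
front('scene',[(100,255),(508,237)],4,(170,125))
front('scene',[(140,303),(635,215)],5,(170,130))"
```

```text
scene yaw -9.94 len 0.262 mid [0.602  0.0141] gaps R,L mm [np.float64(83.0), np.float64(48.5)]
push R [ 0.4622 -0.0883] tool [ 0.441  -0.0846]
push L [0.5053 0.1579] tool [0.4842 0.1617]
scene yaw 1.18 len 0.2644 mid [0.5852 0.0238] gaps R,L mm [np.float64(74.0), np.float64(91.8)]
push R [ 0.4678 -0.1036] tool [ 0.4463 -0.1041]
push L [0.4626 0.1463] tool [0.4411 0.1459]
```

```bash
python3 -m pendant '[[-1,[0,0.02,0],[0,0,0]],[-1,[0.03,0.028,0],[0,0,0]],[-1,[0.07,0.028,0],[0,0,0]],[-1,[0.11,0.028,0],[0,0,0]],[-1,[0.15,0.028,0],[0,0,0]],[-1,[0.19,0.028,0],[0,0,0]],[-1,[0.23,0.028,0],[0,0,0]],[-1,[0.248,0.024,0],[0,0,1]],[-1,[0.248,0.018,0],[0,0,1]],[-1,[0.248,0.016,0],[0,0,1]]]'
```

```text
clock: 7.85
tool_pos: [0.4326, -0.0828, 0.0199]
orientation: [-179.9, 0.0, -99.7]
force: [-0.2, 0.8, 0.6]
opening: 0.0003
gripper_force: 0.0
```

```bash
python3 arc.py R 0 80 8; python3 -m pendant '[[-1,[0,-0.001,0],[0,0,0]],[-1,[0,-0.002,0],[0,0,0]],[-1,[0,-0.003,0],[0,0,0]]]'
```

```text
[np.float64(0.0035), np.float64(-0.0101), 0] [0, 0, np.float64(-2.7)]
[np.float64(0.0066), np.float64(-0.0203), 0] [0, 0, np.float64(-5.3)]
[np.float64(0.0092), np.float64(-0.0307), 0] [0, 0, np.float64(-8.0)]
[np.float64(0.0113), np.float64(-0.0412), 0] [0, 0, np.float64(-10.7)]
[np.float64(0.0129), np.float64(-0.0517), 0] [0, 0, np.float64(-13.3)]
[np.float64(0.014), np.float64(-0.0624), 0] [0, 0, np.float64(-16.0)]
[np.float64(0.0146), np.float64(-0.073), 0] [0, 0, np.float64(-18.7)]
[np.float64(0.0147), np.float64(-0.0837), 0] [0, 0, np.float64(-21.3)]
clock: 8.1
tool_pos: [0.4347, -0.0815, 0.0196]
orientation: [-180.0, 0.0, -99.5]
force: [-0.1, 1.0, -0.6]
opening: 0.0003
gripper_force: 0.0
```

```bash
python3 -m pendant '[[-1,[0,-0.001,0.001],[0,0,0]],[-1,[0,-0.002,0.001],[0,0,0]],[-1,[0,-0.003,0.001],[0,0,0]],[-1,[0.0002,-0.004,0.001],[0,0,0]]]'
```

```text
clock: 8.43
tool_pos: [0.4384, -0.0829, 0.0187]
orientation: [180.0, -0.0, -99.5]
force: [0.7, 0.7, -0.9]
opening: 0.0004
gripper_force: 0.0
```

```bash
python3 -m pendant '[[-1,[0.0003,-0.001,-0.0003],[0,0,-0.2]],[-1,[0.0007,-0.002,-0.0006],[0,0,-0.4]],[-1,[0.001,-0.003,-0.0009],[0,0,-0.6]]]'
```

```text
clock: 8.68
tool_pos: [0.4413, -0.0847, 0.0196]
orientation: [-180.0, 0.0, -98.9]
force: [-0.5, -0.1, -0.1]
opening: 0.0005
gripper_force: 0.0
```

```bash
python3 -m pendant '[[-1,[0.0003,-0.001,-0.0001],[0,0,-0.2]],[-1,[0.0007,-0.002,-0.0002],[0,0,-0.4]],[-1,[0.001,-0.003,-0.0003],[0,0,-0.6]]]'
```

```text
clock: 8.93
tool_pos: [0.4426, -0.0861, 0.0195]
orientation: [179.9, -0.0, -98.4]
force: [-7.2, 7.3, 4.3]
opening: 0.0005
gripper_force: 4.2
```

```bash
python3 -m pendant '[[-1,[0.0004,-0.001,-0.0003],[0,0,-0.2]],[-1,[0.0008,-0.002,-0.0006],[0,0,-0.4]]]'
```

```text
clock: 9.1
tool_pos: [0.4429, -0.0871, 0.0197]
orientation: [179.7, -0.0, -98.0]
force: [-8.0, 9.4, 0.8]
opening: 0.0002
gripper_force: 4.6
```

```bash
python3 -m pendant '[[-1,[-0.0005,-0.001,0],[0,0,-0.2]],[-1,[-0.0005,-0.002,0],[0,0,-0.5]],[-1,[-0.0005,-0.003,0],[0,0,-0.8]]]'
```

```text
clock: 9.35
tool_pos: [0.4437, -0.0877, 0.0193]
orientation: [179.5, -0.1, -97.2]
force: [-14.3, 5.6, 10.1]
opening: 0.0002
gripper_force: 8.6
```

```bash
python3 -m pendant '[[-1,[0.0002,-0.001,0],[0,0,-0.3]],[-1,[0.0004,-0.002,0],[0,0,-0.6]],[-1,[0.0006,-0.003,0],[0,0,-0.9]],[-1,[0.0008,-0.004,0],[0,0,-1.2]]]'
```

```text
clock: 9.68
tool_pos: [0.4461, -0.0894, 0.0193]
orientation: [179.4, -0.1, -96.0]
force: [-18.6, 4.3, 14.0]
opening: 0.0003
gripper_force: 10.3
```

```bash
python3 -m pendant '[[-1,[0,0,-0.0007],[0,0,0]],[-1,[0.0002,0,-0.0014],[0,0,0]],[-1,[0.0004,-0.0005,-0.002],[0,0,-0.2]]]'
```

```text
clock: 9.93
tool_pos: [0.4477, -0.0899, 0.0208]
orientation: [179.5, -0.1, -95.9]
force: [-8.4, 0.3, -3.7]
opening: 0.0004
gripper_force: 3.8
```

```bash
python3 -m pendant '[[-1,[0.0003,-0.001,-0.0003],[0,0,-0.2]],[-1,[0.0006,-0.002,-0.0006],[0,0,-0.5]],[-1,[0.0009,-0.003,-0.0008],[0,0,-0.7]]]'
```

```text
clock: 10.18
tool_pos: [0.4504, -0.0913, 0.0214]
orientation: [179.4, -0.1, -95.2]
force: [-9.0, -1.9, -4.0]
opening: 0.0007
gripper_force: 4.1
```

```bash
python3 -m pendant '[[-1,[0.0005,-0.0013,0],[0,0,-0.1]],[-1,[0.001,-0.0026,0],[0,0,-0.3]],[-1,[0.0015,-0.0039,0],[0,0,-0.5]],[-1,[0.002,-0.0052,0],[0,0,-0.8]],[-1,[0.0024,-0.0065,0],[0,0,-1.1]],[-1,[0.0028,-0.0078,0],[0,0,-1.4]],[-1,[0.0032,-0.0091,0],[0,0,-1.7]],[-1,[0.0036,-0.0104,0],[0,0,-2.0]]]'
```

```text
clock: 10.85
tool_pos: [0.4589, -0.0963, 0.0212]
orientation: [179.3, -0.1, -93.2]
force: [-12.6, -5.0, 0.1]
opening: 0.0004
gripper_force: 6.3
```

```bash
python3 -m pendant '[[-1,[0.0004,-0.0013,0],[0,0,-0.3]],[-1,[0.0008,-0.0026,0],[0,0,-0.6]],[-1,[0.0012,-0.0039,0],[0,0,-1.0]],[-1,[0.0016,-0.0052,0],[0,0,-1.3]],[-1,[0.002,-0.0065,0],[0,0,-1.7]],[-1,[0.0024,-0.0078,0],[0,0,-2]],[-1,[0.0028,-0.0091,0],[0,0,-2.4]],[-1,[0.0032,-0.0104,0],[0,0,-2.7]]]'
```

```text
clock: 11.52
tool_pos: [0.4681, -0.1005, 0.0211]
orientation: [179.2, -0.1, -90.5]
force: [-14.1, -7.1, 2.8]
opening: 0.0
gripper_force: 7.5
```

```bash
python3 -m pendant '[[-1,[0.0004,-0.0013,0],[0,0,-0.3]],[-1,[0.0008,-0.0026,0],[0,0,-0.6]],[-1,[0.0012,-0.0039,0],[0,0,-1.0]],[-1,[0.0016,-0.0052,0],[0,0,-1.3]],[-1,[0.002,-0.0065,0],[0,0,-1.7]],[-1,[0.0024,-0.0078,0],[0,0,-2]],[-1,[0.0028,-0.0091,0],[0,0,-2.4]],[-1,[0.0032,-0.0104,0],[0,0,-2.7]]]'
```

```text
clock: 12.18
tool_pos: [0.4786, -0.1039, 0.0211]
orientation: [179.2, -0.1, -87.8]
force: [-14.1, -9.2, 2.7]
opening: 0.0004
gripper_force: 7.5
```

```bash
python3 -m pendant '[[-1,[0.0008,-0.0013,-0.0001],[0,0,-0.3]],[-1,[0.0016,-0.0026,-0.0003],[0,0,-0.6]],[-1,[0.0022,-0.0039,-0.0004],[0,0,-1.0]],[-1,[0.0028,-0.0052,-0.0005],[0,0,-1.3]],[-1,[0.0034,-0.0065,-0.0005],[0,0,-1.7]],[-1,[0.004,-0.0078,-0.0005],[0,0,-2]],[-1,[0.0046,-0.0091,-0.0005],[0,0,-2.4]],[-1,[0.005,-0.0104,-0.0005],[0,0,-2.7]]]'
python3 - <<'E'
from h import *
for n in ("scene","side"):
    cv2.imwrite(f"pics/{n}4.png",viewer.snapshot(n)[:,:,::-1])
a=cv2.imread("pics/scene4.png")
c=cv2.resize(a[125:240,170:330],None,fx=5,fy=5,interpolation=cv2.INTER_CUBIC)
cv2.imwrite("pics/c4.png",cv2.convertScaleAbs(c,alpha=1.6,beta=20))
E
```

```text
clock: 12.85
tool_pos: [0.4903, -0.1082, 0.0215]
orientation: [179.3, -0.0, -85.1]
force: [-10.9, -9.0, -2.4]
opening: 0.0003
gripper_force: 5.7
```

View pics/c4.png

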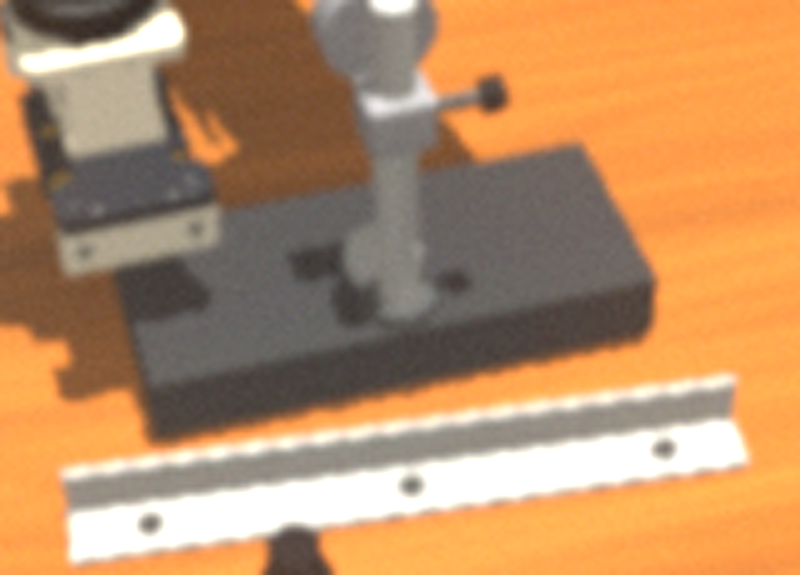

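The front top edge now runs from (152,383) to (655,283) in the crop, with the right end ahead. It hasn't reached the fence yet.

```bash
python3 -c "
from meas import *
front('scene',[(152,383),(655,283)],5,(170,125))"
```

```text
scene yaw 2.48 len 0.2639 mid [0.6229 0.0243] gaps R,L mm [np.float64(33.3), np.float64(57.2)]
push R [ 0.5085 -0.1058] tool [ 0.487  -0.1067]
push L [0.4976 0.144 ] tool [0.4762 0.1431]
```

```bash
python3 -m pendant '[[-1,[0.0009,-0.0013,0],[0,0,-0.2]],[-1,[0.0018,-0.0026,0],[0,0,-0.4]],[-1,[0.0025,-0.0039,0],[0,0,-0.6]],[-1,[0.003,-0.0052,0],[0,0,-0.8]],[-1,[0.0036,-0.0065,0],[0,0,-1.1]],[-1,[0.0042,-0.0078,0],[0,0,-1.4]],[-1,[0.0046,-0.0091,0],[0,0,-1.7]],[-1,[0.005,-0.0104,0],[0,0,-2]],[-1,[0.0054,-0.0117,0],[0,0,-2.3]],[-1,[0.0058,-0.013,0],[0,0,-2.6]]]'
```

```text
clock: 13.78
tool_pos: [0.5041, -0.1127, 0.0216]
orientation: [179.3, 0.0, -82.5]
force: [-11.1, -8.1, -0.7]
opening: 0.0005
gripper_force: 5.9
```

```bash
python3 -m pendant '[[-1,[0,0.02,0],[0,0,0]],[-1,[-0.03,0.024,0.003],[0,0,0]],[-1,[-0.07,0.024,0.003],[0,0,0]],[-1,[-0.11,0.024,0.003],[0,0,0]],[-1,[-0.15,0.024,0.003],[0,0,0]],[-1,[-0.19,0.024,0.003],[0,0,1]],[-1,[-0.23,0.024,0.003],[0,0,1.5]],[-1,[-0.254,0.02,0.003],[0,0,1.5]],[-1,[-0.254,0.014,0.003],[0,0,1.5]],[-1,[-0.254,0.01,0.003],[0,0,1.5]]]'
```

```text
clock: 14.62
tool_pos: [0.4675, 0.1412, 0.0209]
orientation: [-180.0, 0.0, -83.7]
force: [0.2, -0.3, 0.7]
opening: 0.0004
gripper_force: 0.0
```

```bash
python3 -m pendant '[[-1,[0,-0.001,0],[0,0,0]],[-1,[0,-0.002,0],[0,0,0]],[-1,[0,-0.003,0],[0,0,0]],[-1,[0,-0.004,0],[0,0,0]],[-1,[0,-0.005,0],[0,0,0]],[-1,[0,-0.006,0],[0,0,0]]]'
```

```text
clock: 15.12
tool_pos: [0.4727, 0.1395, 0.0207]
orientation: [180.0, -0.0, -83.9]
force: [-3.6, 0.2, 0.7]
opening: 0.0007
gripper_force: 1.7
```

```bash
python3 -m pendant '[[-1,[-0.0002,-0.001,-0.0005],[0,0,0.1]],[-1,[-0.0005,-0.002,-0.001],[0,0,0.3]],[-1,[-0.0009,-0.003,-0.0014],[0,0,0.5]]]'
```

```text
clock: 15.37
tool_pos: [0.4731, 0.1397, 0.0211]
orientation: [179.7, -0.1, -84.4]
force: [-8.1, -0.7, -2.0]
opening: 0.0005
gripper_force: 4.1
```

```bash
python3 -m pendant '[[-1,[-0.0004,-0.001,-0.0002],[0,0,0.2]],[-1,[-0.0008,-0.002,-0.0004],[0,0,0.5]],[-1,[-0.0012,-0.003,-0.0006],[0,0,0.8]],[-1,[-0.0016,-0.004,-0.0006],[0,0,1.1]]]'
```

```text
clock: 15.7
tool_pos: [0.4762, 0.1415, 0.0213]
orientation: [179.6, -0.2, -85.6]
force: [-9.0, 0.6, -3.1]
opening: 0.0004
gripper_force: 4.3
```

```bash
python3 -m pendant '[[-1,[-0.0005,-0.0013,0],[0,0,0.3]],[-1,[-0.001,-0.0026,0],[0,0,0.6]],[-1,[-0.0015,-0.0039,0],[0,0,1.0]],[-1,[-0.002,-0.0052,0],[0,0,1.3]],[-1,[-0.0025,-0.0065,0],[0,0,1.7]],[-1,[-0.003,-0.0078,0],[0,0,2]],[-1,[-0.0035,-0.0091,0],[0,0,2.4]],[-1,[-0.0039,-0.0104,0],[0,0,2.7]]]'
```

```text
clock: 16.37
tool_pos: [0.4867, 0.1474, 0.0214]
orientation: [179.7, -0.1, -88.2]
force: [-10.0, 5.5, -2.9]
opening: 0.0002
gripper_force: 5.0
```

```bash
python3 -m pendant '[[-1,[-0.0006,-0.0013,0],[0,0,0.3]],[-1,[-0.0012,-0.0026,0],[0,0,0.6]],[-1,[-0.0018,-0.0039,0],[0,0,1.0]],[-1,[-0.0023,-0.0052,0],[0,0,1.3]],[-1,[-0.0028,-0.0065,0],[0,0,1.7]],[-1,[-0.0033,-0.0078,0],[0,0,2]],[-1,[-0.0038,-0.0091,0],[0,0,2.4]],[-1,[-0.0043,-0.0104,0],[0,0,2.7]]]'
```

```text
clock: 17.03
tool_pos: [0.4972, 0.1525, 0.0215]
orientation: [179.7, -0.1, -90.9]
force: [-10.2, 6.7, -3.8]
opening: 0.0001
gripper_force: 5.2
```

```bash
python3 -m pendant '[[-1,[-0.0006,-0.0013,0],[0,0,0.3]],[-1,[-0.0012,-0.0026,0],[0,0,0.6]],[-1,[-0.0018,-0.0039,0],[0,0,1.0]],[-1,[-0.0023,-0.0052,0],[0,0,1.3]],[-1,[-0.0028,-0.0065,0],[0,0,1.7]],[-1,[-0.0033,-0.0078,0],[0,0,2]],[-1,[-0.0038,-0.0091,0],[0,0,2.4]],[-1,[-0.0043,-0.0104,0],[0,0,2.7]]]'
```

```text
clock: 17.7
tool_pos: [0.5079, 0.1571, 0.0216]
orientation: [179.8, -0.0, -93.6]
force: [-11.1, 7.5, -1.6]
opening: 0.0003
gripper_force: 5.4
```

```bash
python3 -m pendant '[[-1,[-0.0006,-0.0013,0],[0,0,0.3]],[-1,[-0.0012,-0.0026,0],[0,0,0.6]],[-1,[-0.0018,-0.0039,0],[0,0,1.0]],[-1,[-0.0023,-0.0052,0],[0,0,1.3]],[-1,[-0.0028,-0.0065,0],[0,0,1.7]]]'
python3 - <<'E'
from h import *
for n in ("scene","side"):
    cv2.imwrite(f"pics/{n}5.png",viewer.snapshot(n)[:,:,::-1])
a=cv2.imread("pics/scene5.png")
c=cv2.resize(a[125:240,170:330],None,fx=5,fy=5,interpolation=cv2.INTER_CUBIC)
cv2.imwrite("pics/c5.png",cv2.convertScaleAbs(c,alpha=1.6,beta=20))
E
```

```text
clock: 18.12
tool_pos: [0.5146, 0.1597, 0.0216]
orientation: [179.8, -0.0, -95.3]
force: [-10.8, 8.0, -2.6]
opening: 0.0006
gripper_force: 5.4
```

View pics/c5.png

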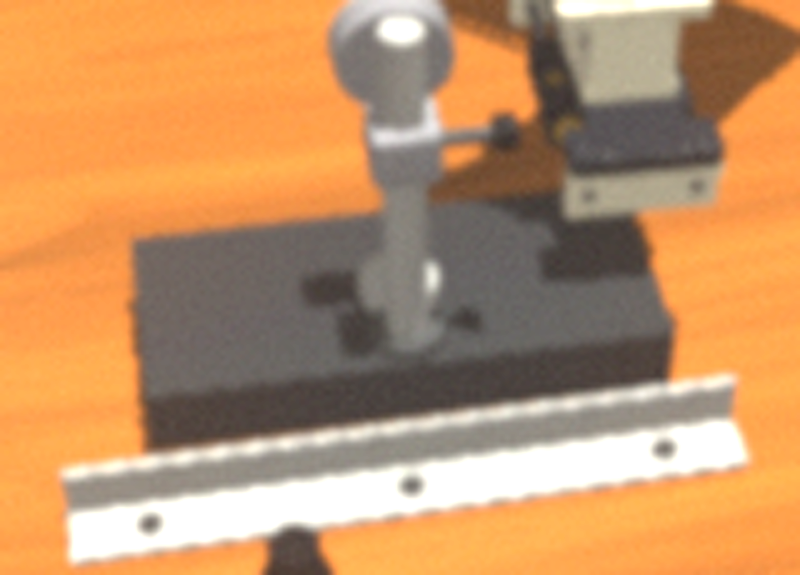

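The front top edge runs from (147,396) to (670,327), with the left end ahead and both ends still off the fence.

```bash
python3 -c "
from meas import *
front('scene',[(147,396),(670,327)],5,(170,125))"
```

```text
scene yaw -2.93 len 0.2649 mid [0.6438 0.0213] gaps R,L mm [np.float64(25.0), np.float64(23.4)]
push R [ 0.5176 -0.0975] tool [ 0.4961 -0.0964]
push L [0.5304 0.1522] tool [0.5089 0.1533]
```

```bash
python3 -m pendant '[[-1,[0,0.018,0],[0,0,0]],[-1,[0.03,0.024,0.002],[0,0,0]],[-1,[0.07,0.024,0.002],[0,0,0]],[-1,[0.11,0.024,0.002],[0,0,0]],[-1,[0.15,0.024,0.002],[0,0,0]],[-1,[0.19,0.024,0.002],[0,0,0]],[-1,[0.23,0.024,0.002],[0,0,-0.5]],[-1,[0.255,0.018,0.002],[0,0,-0.5]],[-1,[0.255,0.012,0.002],[0,0,-0.5]],[-1,[0.255,0.009,0.002],[0,0,-0.5]]]'
```

```text
clock: 19.05
tool_pos: [0.4858, -0.0951, 0.021]
orientation: [-179.9, 0.0, -94.9]
force: [0.0, 0.2, -0.2]
opening: 0.0004
gripper_force: 0.0
```

```bash
python3 -m pendant '[[-1,[0,-0.001,0],[0,0,0]],[-1,[0,-0.002,0],[0,0,0]],[-1,[0,-0.003,0],[0,0,0]],[-1,[0,-0.004,0],[0,0,0]],[-1,[0,-0.005,0],[0,0,0]]]'
```

```text
clock: 19.47
tool_pos: [0.49, -0.0934, 0.0208]
orientation: [-180.0, 0.0, -94.7]
force: [-0.1, -0.7, 0.3]
opening: 0.0003
gripper_force: 0.0
```

```bash
python3 -m pendant '[[-1,[0,-0.001,0],[0,0,0]],[-1,[0,-0.002,0],[0,0,0]],[-1,[0,-0.003,0],[0,0,0]],[-1,[0,-0.004,-0.0003],[0,0,0]]]'
```

```text
clock: 19.8
tool_pos: [0.4939, -0.0944, 0.021]
orientation: [180.0, -0.0, -94.7]
force: [0.4, -0.2, -0.2]
opening: 0.0004
gripper_force: 0.0
```

```bash
python3 -m pendant '[[-1,[0,-0.001,-0.0003],[0,0,0]],[-1,[0.0002,-0.002,-0.0007],[0,0,-0.1]],[-1,[0.0005,-0.003,-0.0011],[0,0,-0.3]]]'
```

```text
clock: 20.05
tool_pos: [0.4969, -0.0953, 0.0222]
orientation: [180.0, -0.0, -94.4]
force: [-0.4, 0.2, 0.1]
opening: 0.0003
gripper_force: 0.0
```

```bash
python3 -m pendant '[[-1,[0,-0.001,0.0005],[0,0,0]],[-1,[0,-0.002,0.001],[0,0,0]],[-1,[0,-0.003,0.001],[0,0,0]],[-1,[0.0002,-0.004,0.0008],[0,0,-0.1]]]'
```

```text
clock: 20.38
tool_pos: [0.4975, -0.0959, 0.0208]
orientation: [179.7, -0.0, -94.4]
force: [-11.7, 5.5, 9.8]
opening: 0.001
gripper_force: 7.0
```

```bash
python3 -m pendant '[[-1,[0.0002,-0.001,-0.0004],[0,0,-0.1]],[-1,[0.0005,-0.002,-0.0009],[0,0,-0.3]],[-1,[0.0008,-0.003,-0.0014],[0,0,-0.5]]]'
```

```text
clock: 20.63
tool_pos: [0.499, -0.0968, 0.0215]
orientation: [179.5, -0.0, -93.9]
force: [-10.1, 5.1, 0.9]
opening: 0.0004
gripper_force: 5.2
```

```bash
python3 -m pendant '[[-1,[0.0002,-0.0013,-0.0003],[0,0,-0.3]],[-1,[0.0005,-0.0026,-0.0006],[0,0,-0.6]],[-1,[0.0009,-0.0039,-0.0007],[0,0,-1.0]],[-1,[0.0014,-0.0052,-0.0008],[0,0,-1.3]],[-1,[0.0019,-0.0065,-0.0008],[0,0,-1.7]],[-1,[0.0024,-0.0078,-0.0008],[0,0,-2]],[-1,[0.0029,-0.0091,-0.0008],[0,0,-2.4]],[-1,[0.0033,-0.0104,-0.0008],[0,0,-2.7]]]'
```

```text
clock: 21.3
tool_pos: [0.5082, -0.1015, 0.0217]
orientation: [179.4, -0.0, -91.2]
force: [-11.0, 1.0, 1.6]
opening: 0.0004
gripper_force: 5.7
```

```bash
python3 -m pendant '[[-1,[0.0005,-0.0012,0],[0,0,-0.3]],[-1,[0.001,-0.0024,0],[0,0,-0.6]],[-1,[0.0014,-0.0036,0],[0,0,-0.9]],[-1,[0.0018,-0.0048,0],[0,0,-1.2]]]'
```

```text
clock: 21.63
tool_pos: [0.5124, -0.1036, 0.0216]
orientation: [179.4, -0.0, -90.0]
force: [-11.5, -1.2, 1.9]
opening: 0.0001
gripper_force: 6.2
```

```bash
python3 -m pendant '[[-1,[0.0005,-0.001,0],[0,0,-0.3]],[-1,[0.001,-0.002,0],[0,0,-0.5]],[-1,[0.0014,-0.003,0],[0,0,-0.8]]]'
python3 - <<'E'
from h import *
for n in ("scene","side"):
    cv2.imwrite(f"pics/{n}6.png",viewer.snapshot(n)[:,:,::-1])
a=cv2.imread("pics/scene6.png")
c=cv2.resize(a[125:240,170:330],None,fx=5,fy=5,interpolation=cv2.INTER_CUBIC)
cv2.imwrite("pics/c6.png",cv2.convertScaleAbs(c,alpha=1.6,beta=20))
E
```

```text
clock: 21.88
tool_pos: [0.5155, -0.105, 0.0216]
orientation: [179.4, -0.0, -89.3]
force: [-12.9, -1.1, 3.0]
opening: 0.0006
gripper_force: 6.2
```

View pics/c6.png

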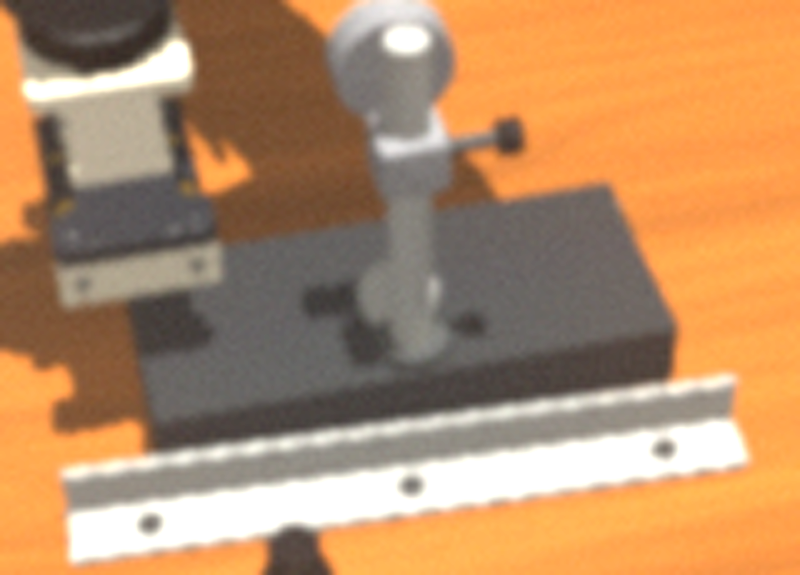

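The front top edge runs from (155,422) to (675,330), with the right end slightly ahead and a small gap left at both corners.

```bash
python3 -c "
from meas import *
front('scene',[(155,422),(675,330)],5,(170,125))"
```

```text
scene yaw 0.5 len 0.2649 mid [0.6544 0.0229] gaps R,L mm [np.float64(6.4), np.float64(21.0)]
push R [ 0.5355 -0.1031] tool [ 0.514  -0.1033]
push L [0.5334 0.1469] tool [0.5119 0.1467]
```

```bash
python3 -m pendant '[[-1,[0,0.018,0],[0,0,0]],[-1,[-0.03,0.022,0.002],[0,0,0]],[-1,[-0.07,0.022,0.002],[0,0,0]],[-1,[-0.11,0.022,0.002],[0,0,0]],[-1,[-0.15,0.022,0.002],[0,0,0]],[-1,[-0.19,0.022,0.002],[0,0,0]],[-1,[-0.23,0.02,0.002],[0,0,0]],[-1,[-0.252,0.014,0.002],[0,0,0]],[-1,[-0.252,0.01,0.002],[0,0,0]],[-1,[-0.252,0.008,0.002],[0,0,0]]]'
```

```text
clock: 22.82
tool_pos: [0.5103, 0.1494, 0.0215]
orientation: [-180.0, 0.0, -89.0]
force: [0.3, 0.2, -0.2]
opening: 0.0004
gripper_force: 0.0
```

```bash
python3 -m pendant '[[-1,[0,-0.001,0],[0,0,0]],[-1,[0,-0.002,0],[0,0,0]],[-1,[0,-0.003,0],[0,0,0]],[-1,[0,-0.004,0],[0,0,0]]]'
```

```text
clock: 23.15
tool_pos: [0.512, 0.1466, 0.0212]
orientation: [179.8, -0.0, -89.3]
force: [-12.3, 7.0, 6.2]
opening: 0.0003
gripper_force: 6.6
```

```bash
python3 -m pendant '[[-1,[-0.0006,-0.0006,-0.0006],[0,0,0.1]],[-1,[-0.0012,-0.0014,-0.0012],[0,0,0.3]],[-1,[-0.0017,-0.0024,-0.0016],[0,0,0.5]]]'
```

```text
clock: 23.4
tool_pos: [0.5125, 0.147, 0.0218]
orientation: [179.6, -0.1, -89.8]
force: [-10.1, 1.6, -2.7]
opening: 0.0001
gripper_force: 4.6
```

```bash
python3 -m pendant '[[-1,[-0.0004,-0.0012,0],[0,0,0.3]],[-1,[-0.0009,-0.0024,0],[0,0,0.6]],[-1,[-0.0014,-0.0036,0],[0,0,0.9]],[-1,[-0.0019,-0.0048,0],[0,0,1.2]],[-1,[-0.0024,-0.006,0],[0,0,1.5]],[-1,[-0.0029,-0.0072,0],[0,0,1.8]]]'
```

```text
clock: 23.9
tool_pos: [0.5194, 0.1503, 0.0217]
orientation: [179.6, -0.1, -91.6]
force: [-11.9, 5.2, 0.3]
opening: 0.0007
gripper_force: 6.0
```

```bash
python3 -m pendant '[[-1,[-0.0005,-0.0012,0],[0,0,0.3]],[-1,[-0.001,-0.0024,0],[0,0,0.6]],[-1,[-0.0015,-0.0036,0],[0,0,0.9]],[-1,[-0.002,-0.0048,0],[0,0,1.2]]]'
```

```text
clock: 24.23
tool_pos: [0.5245, 0.1525, 0.0218]
orientation: [179.6, -0.1, -92.8]
force: [-11.7, 5.9, -0.7]
opening: 0.0003
gripper_force: 5.9
```

```bash
python3 -m pendant '[[-1,[-0.0004,-0.0007,0],[0,0,0.2]],[-1,[-0.0008,-0.0014,0],[0,0,0.4]]]'
```

```text
clock: 24.4
tool_pos: [0.526, 0.1532, 0.0217]
orientation: [179.6, -0.1, -93.2]
force: [-11.8, 5.1, -0.5]
opening: 0.0004
gripper_force: 5.6
```

```bash
python3 -m pendant '[[-1,[-0.0004,-0.0007,0],[0,0,0.2]],[-1,[-0.0008,-0.0014,0],[0,0,0.4]]]'
```

```text
clock: 24.57
tool_pos: [0.5274, 0.1539, 0.0217]
orientation: [179.6, -0.1, -93.6]
force: [-10.9, 4.6, 0.5]
opening: 0.0005
gripper_force: 5.6
```

```bash
python3 -m pendant '[[-1,[-0.0003,-0.0007,0],[0,0,0.2]],[-1,[-0.0007,-0.0014,0],[0,0,0.4]]]'
```

```text
clock: 24.73
tool_pos: [0.5288, 0.1545, 0.0217]
orientation: [179.6, -0.1, -94.0]
force: [-11.4, 5.2, 0.4]
opening: 0.0
gripper_force: 5.6
```

```bash
python3 -m pendant '[[-1,[-0.0003,-0.0007,0],[0,0,0.2]],[-1,[-0.0007,-0.0014,0],[0,0,0.4]]]'
```

```text
clock: 24.9
tool_pos: [0.5303, 0.155, 0.0217]
orientation: [179.6, -0.1, -94.4]
force: [-11.4, 4.9, -0.7]
opening: 0.0008
gripper_force: 5.5
```

```bash
python3 -m pendant '[[-1,[-0.0003,-0.0007,0],[0,0,0.2]],[-1,[-0.0007,-0.0014,0],[0,0,0.4]]]'
```

```text
clock: 25.07
tool_pos: [0.5317, 0.1556, 0.0217]
orientation: [179.6, -0.1, -94.8]
force: [-11.1, 4.1, -0.6]
opening: 0.0003
gripper_force: 5.5
```

```bash
python3 -m pendant '[[-1,[-0.0003,-0.0007,0],[0,0,0.2]]]'
```

```text
clock: 25.15
tool_pos: [0.5324, 0.1559, 0.0217]
orientation: [179.6, -0.1, -95.0]
force: [-10.8, 4.8, -0.7]
opening: 0.0005
gripper_force: 5.6
```

```bash
python3 -m pendant '[[-1,[-0.0003,-0.0007,0],[0,0,0.2]],[-1,[-0.0006,-0.0014,0],[0,0,0.4]]]'
```

```text
clock: 25.32
tool_pos: [0.5339, 0.1565, 0.0217]
orientation: [179.7, -0.1, -95.4]
force: [-11.8, 4.8, -0.7]
opening: 0.0004
gripper_force: 5.6
```

```bash
python3 -m pendant '[[-1,[-0.0003,-0.0007,0],[0,0,0.1]],[-1,[-0.0006,-0.0014,0],[0,0,0.2]]]'
```

```text
clock: 25.48
tool_pos: [0.5354, 0.157, 0.0217]
orientation: [179.7, -0.1, -95.6]
force: [-10.8, 4.9, 0.3]
opening: 0.0004
gripper_force: 5.6
```

```bash
python3 -m pendant '[[-1,[0,0.018,0],[0,0,0]],[-1,[0.03,0.022,0.001],[0,0,0]],[-1,[0.07,0.022,0.001],[0,0,0]],[-1,[0.11,0.022,0.001],[0,0,0]],[-1,[0.15,0.022,0.001],[0,0,0]],[-1,[0.19,0.022,0.001],[0,0,0]],[-1,[0.23,0.02,0.001],[0,0,0]],[-1,[0.254,0.014,0.001],[0,0,0]],[-1,[0.254,0.009,0.001],[0,0,0]],[-1,[0.254,0.007,0.001],[0,0,0]]]'
```

```text
clock: 26.32
tool_pos: [0.508, -0.0956, 0.0223]
orientation: [-180.0, -0.0, -95.7]
force: [0.0, 0.5, 0.6]
opening: 0.0004
gripper_force: 0.0
```

```bash
python3 -m pendant '[[-1,[0,-0.001,0],[0,0,0]],[-1,[0,-0.002,0],[0,0,0]],[-1,[0,-0.003,0],[0,0,0]],[-1,[0,-0.004,0],[0,0,0]],[-1,[0,-0.005,0],[0,0,0]]]'
```

```text
clock: 26.73
tool_pos: [0.5124, -0.0931, 0.022]
orientation: [179.9, -0.0, -95.4]
force: [-4.7, 3.1, 2.2]
opening: 0.0004
gripper_force: 2.2
```

```bash
python3 -m pendant '[[-1,[0.0002,-0.001,-0.0005],[0,0,-0.1]],[-1,[0.0004,-0.002,-0.001],[0,0,-0.3]],[-1,[0.0007,-0.003,-0.0015],[0,0,-0.5]]]'
```

```text
clock: 26.98
tool_pos: [0.5129, -0.094, 0.0226]
orientation: [179.7, 0.0, -95.0]
force: [-8.2, 6.4, -1.9]
opening: 0.0002
gripper_force: 3.8
```

```bash
python3 -m pendant '[[-1,[0.0003,-0.001,-0.0002],[0,0,-0.2]],[-1,[0.0006,-0.002,-0.0004],[0,0,-0.5]],[-1,[0.001,-0.003,-0.0005],[0,0,-0.8]],[-1,[0.0014,-0.004,-0.0005],[0,0,-1.1]],[-1,[0.0018,-0.005,-0.0005],[0,0,-1.4]]]'
```

```text
clock: 27.4
tool_pos: [0.5168, -0.0965, 0.0226]
orientation: [179.6, -0.0, -93.6]
force: [-8.5, 4.7, -0.4]
opening: 0.0004
gripper_force: 4.1
```

```bash
python3 -m pendant '[[-1,[0.0003,-0.0007,0],[0,0,-0.2]],[-1,[0.0006,-0.0014,0],[0,0,-0.4]],[-1,[0.0009,-0.0021,0],[0,0,-0.6]]]'
```

```text
clock: 27.65
tool_pos: [0.5186, -0.0976, 0.0226]
orientation: [179.6, -0.0, -93.0]
force: [-8.5, 5.7, 0.1]
opening: 0.0006
gripper_force: 4.3
```

```bash
python3 -m pendant '[[-1,[0.0002,-0.0007,0],[0,0,-0.2]],[-1,[0.0004,-0.0014,0],[0,0,-0.4]],[-1,[0.0006,-0.0021,0],[0,0,-0.6]]]'
```

```text
clock: 27.9
tool_pos: [0.5203, -0.0984, 0.0226]
orientation: [179.5, -0.0, -92.4]
force: [-9.7, 2.9, -0.3]
opening: 0.0006
gripper_force: 4.8
```

```bash
python3 -m pendant '[[-1,[0.0002,-0.0007,0],[0,0,-0.1]],[-1,[0.0004,-0.0014,0],[0,0,-0.3]]]'
```

```text
clock: 28.07
tool_pos: [0.5214, -0.0991, 0.0225]
orientation: [179.5, -0.0, -92.1]
force: [-9.4, 2.8, 0.5]
opening: -0.0001
gripper_force: 5.1
```

```bash
python3 -m pendant '[[-1,[0.0002,-0.0007,0],[0,0,-0.1]],[-1,[0.0004,-0.0014,0],[0,0,-0.3]]]'
```

```text
clock: 28.23
tool_pos: [0.5225, -0.0996, 0.0225]
orientation: [179.5, -0.0, -91.8]
force: [-10.1, 1.6, 1.2]
opening: 0.0002
gripper_force: 5.4
```

```bash
python3 -m pendant '[[-1,[0.0002,-0.0007,0],[0,0,-0.1]],[-1,[0.0004,-0.0014,0],[0,0,-0.3]]]'
```

```text
clock: 28.4
tool_pos: [0.5237, -0.1002, 0.0225]
orientation: [179.5, -0.0, -91.5]
force: [-10.6, 1.6, 1.8]
opening: 0.0002
gripper_force: 5.7
```

```bash
python3 -m pendant '[[-1,[0.0002,-0.0007,0],[0,0,-0.1]],[-1,[0.0004,-0.0014,0],[0,0,-0.3]]]'
```

```text
clock: 28.57
tool_pos: [0.5248, -0.1007, 0.0225]
orientation: [179.4, -0.0, -91.2]
force: [-12.0, 0.8, 2.0]
opening: 0.0005
gripper_force: 6.0
```

```bash
python3 -m pendant '[[-1,[0.0002,-0.0007,0],[0,0,-0.1]],[-1,[0.0004,-0.0014,0],[0,0,-0.3]]]'
python3 - <<'E'
from h import *
for n in ("scene","side"):
    cv2.imwrite(f"pics/{n}7.png",viewer.snapshot(n)[:,:,::-1])
# dark-front visible height above fence top edge, by column, in scene view: count dark px between granite top face & fence
for im in ("scene5","scene6","scene7"):
    g=cv2.cvtColor(cv2.imread(f"pics/{im}.png"),cv2.COLOR_BGR2GRAY)
    for u in (205,220,285,300): print(im,u,g[185:222,u].tolist())
E
```

```text
clock: 28.73
tool_pos: [0.5251, -0.1011, 0.0223]
orientation: [179.3, -0.0, -90.9]
force: [-16.2, 5.0, 5.5]
opening: 0.0005
gripper_force: 8.4
scene5 205 [52, 53, 53, 54, 53, 53, 53, 54, 51, 52, 52, 54, 54, 55, 53, 53, 53, 51, 46, 37, 34, 33, 32, 34, 32, 31, 34, 33, 38, 63, 107, 138, 129, 95, 75, 77, 78]
scene5 220 [52, 52, 52, 50, 53, 53, 51, 51, 52, 53, 53, 53, 54, 53, 51, 53, 46, 39, 33, 33, 31, 32, 29, 32, 30, 32, 37, 68, 118, 144, 131, 95, 78, 76, 78, 77, 93]
scene5 285 [52, 51, 52, 53, 52, 51, 53, 49, 48, 37, 33, 30, 30, 34, 30, 33, 31, 35, 64, 107, 129, 117, 88, 79, 77, 76, 78, 99, 138, 163, 167, 168, 167, 171, 171, 171, 161]
scene5 300 [52, 53, 53, 53, 53, 52, 48, 41, 35, 33, 32, 31, 33, 32, 34, 35, 73, 119, 133, 112, 86, 78, 78, 77, 79, 101, 137, 155, 145, 127, 125, 146, 164, 170, 162, 134, 112]
scene6 205 [26, 28, 27, 28, 24, 27, 29, 27, 30, 32, 41, 50, 53, 50, 53, 52, 52, 50, 52, 53, 52, 52, 51, 43, 37, 32, 31, 32, 33, 53, 98, 134, 126, 93, 76, 76, 75]
scene6 220 [51, 51, 49, 49, 51, 48, 51, 51, 51, 51, 50, 52, 49, 52, 53, 52, 51, 52, 51, 51, 46, 38, 33, 32, 32, 31, 33, 61
[... 359 characters left out ...]
47, 165, 170, 163, 135, 111]
scene7 205 [64, 41, 29, 30, 30, 29, 29, 27, 29, 28, 30, 29, 33, 42, 50, 51, 53, 52, 52, 50, 54, 53, 53, 51, 53, 50, 42, 36, 32, 51, 99, 133, 125, 94, 76, 75, 78]
scene7 220 [52, 49, 52, 48, 52, 49, 50, 49, 52, 50, 49, 51, 47, 51, 51, 53, 51, 51, 50, 51, 52, 54, 52, 52, 41, 35, 34, 61, 111, 143, 131, 94, 75, 77, 78, 78, 93]
scene7 285 [53, 52, 53, 52, 53, 54, 52, 52, 52, 53, 53, 53, 56, 51, 48, 36, 31, 34, 61, 105, 126, 115, 91, 78, 75, 76, 76, 99, 138, 163, 167, 167, 167, 169, 171, 171, 162]
scene7 300 [53, 52, 51, 54, 54, 51, 55, 53, 54, 54, 52, 52, 44, 37, 31, 36, 73, 119, 133, 109, 87, 78, 78, 78, 80, 100, 137, 154, 146, 126, 125, 145, 163, 168, 161, 134, 110]
```

```bash
python3 -m pendant '[[-1,[0,0.018,0],[0,0,0]],[-1,[-0.03,0.022,0],[0,0,0]],[-1,[-0.07,0.022,0],[0,0,0]],[-1,[-0.11,0.022,0],[0,0,0]],[-1,[-0.15,0.022,0],[0,0,0.5]],[-1,[-0.19,0.022,0],[0,0,1]],[-1,[-0.23,0.02,0],[0,0,1.5]],[-1,[-0.251,0.014,0],[0,0,1.5]],[-1,[-0.251,0.009,0],[0,0,1.5]],[-1,[-0.251,0.007,0],[0,0,1.5]]]'
```

```text
clock: 29.67
tool_pos: [0.529, 0.152, 0.0241]
orientation: [-180.0, 0.0, -92.2]
force: [-0.4, -0.4, -0.3]
opening: 0.0004
gripper_force: 0.0
```

```bash
python3 -m pendant '[[-1,[0,-0.001,0],[0,0,0]],[-1,[0,-0.002,0],[0,0,0]],[-1,[0,-0.003,0],[0,0,0]],[-1,[0,-0.004,0],[0,0,0]]]'
```

```text
clock: 30.0
tool_pos: [0.5324, 0.149, 0.0242]
orientation: [180.0, -0.0, -92.4]
force: [0.3, -0.1, 0.7]
opening: 0.0006
gripper_force: 0.0
```

```bash
python3 -m pendant '[[-1,[-0.0001,-0.0008,0],[0,0,0]],[-1,[-0.0002,-0.0016,-0.0002],[0,0,0]],[-1,[-0.0004,-0.0024,-0.0006],[0,0,0]]]'
```

```text
clock: 30.25
tool_pos: [0.5339, 0.1494, 0.0244]
orientation: [179.9, -0.1, -92.4]
force: [-3.9, -0.7, -0.5]
opening: 0.0004
gripper_force: 1.8
```

```bash
python3 -m pendant '[[-1,[-0.0002,-0.0007,-0.0004],[0,0,0]],[-1,[-0.0004,-0.0014,-0.0007],[0,0,0.1]]]'
```

```text
clock: 30.42
tool_pos: [0.5341, 0.1494, 0.0246]
orientation: [179.8, -0.1, -92.5]
force: [-7.6, 0.4, -2.0]
opening: 0.0001
gripper_force: 3.5
```

```bash
python3 -m pendant '[[-1,[-0.0003,-0.0007,-0.0003],[0,0,0.1]]]'
```

```text
clock: 30.5
tool_pos: [0.5342, 0.1495, 0.0246]
orientation: [179.7, -0.1, -92.6]
force: [-9.6, -1.6, -1.4]
opening: 0.0007
gripper_force: 4.1
```

```bash
python3 -m pendant '[[-1,[-0.0003,-0.0007,-0.0002],[0,0,0.1]],[-1,[-0.0006,-0.0014,-0.0003],[0,0,0.2]]]'
```

```text
clock: 30.67
tool_pos: [0.5349, 0.1497, 0.0246]
orientation: [179.6, -0.2, -92.8]
force: [-9.5, -1.3, -1.0]
opening: 0.0003
gripper_force: 4.8
```

```bash
python3 -m pendant '[[-1,[-0.0003,-0.0006,-0.0001],[0,0,0.1]]]'
```

```text
clock: 30.75
tool_pos: [0.5354, 0.15, 0.0247]
orientation: [179.6, -0.2, -92.9]
force: [-9.1, -1.2, -1.8]
opening: 0.0006
gripper_force: 4.5
```

```bash
python3 -m pendant '[[-1,[-0.0003,-0.0006,-0.0001],[0,0,0.1]]]'
```

```text
clock: 30.83
tool_pos: [0.5361, 0.1502, 0.0247]
orientation: [179.6, -0.2, -93.0]
force: [-9.6, 0.1, -0.8]
opening: 0.0007
gripper_force: 4.2
```

```bash
python3 -m pendant '[[-1,[-0.0003,-0.0006,0],[0,0,0.1]],[-1,[-0.0005,-0.0012,0],[0,0,0.2]]]'
```

```text
clock: 31.0
tool_pos: [0.5364, 0.1504, 0.0245]
orientation: [179.5, -0.2, -93.2]
force: [-14.8, 0.5, 1.7]
opening: 0.0004
gripper_force: 7.3
```

```bash
python3 -m pendant '[[-1,[-0.0003,-0.0006,0],[0,0,0.1]],[-1,[-0.0005,-0.0012,0],[0,0,0.2]]]'
```

```text
clock: 31.17
tool_pos: [0.5364, 0.1504, 0.0244]
orientation: [179.4, -0.3, -93.5]
force: [-19.3, 1.7, 5.0]
opening: 0.0001
gripper_force: 9.9
```

```bash
python3 -m pendant '[[-1,[-0.0003,-0.0006,0],[0,0,0.1]]]'
```

```text
clock: 31.25
tool_pos: [0.5364, 0.1504, 0.0243]
orientation: [179.4, -0.3, -93.6]
force: [-21.4, 0.9, 6.7]
opening: 0.0004
gripper_force: 11.1
```

```bash
python3 -m pendant '[[-1,[-0.0003,-0.0006,0],[0,0,0.1]]]'
```

```text
clock: 31.33
tool_pos: [0.5364, 0.1505, 0.0242]
orientation: [179.3, -0.3, -93.7]
force: [-23.9, 0.5, 8.4]
opening: 0.0007
gripper_force: 12.4
```

```bash
python3 -m pendant '[[-1,[0,0.018,0],[0,0,0]],[-1,[0.03,0.022,0.001],[0,0,-0.5]],[-1,[0.07,0.022,0.001],[0,0,-1]],[-1,[0.11,0.022,0.001],[0,0,-1]],[-1,[0.15,0.022,0.001],[0,0,-1]],[-1,[0.19,0.022,0.001],[0,0,-1]],[-1,[0.23,0.02,0.001],[0,0,-1]],[-1,[0.252,0.014,0.001],[0,0,-1]],[-1,[0.252,0.01,0.001],[0,0,-1]],[-1,[0.252,0.008,0.001],[0,0,-1]]]'
```

```text
clock: 32.17
tool_pos: [0.5208, -0.099, 0.0256]
orientation: [-179.9, 0.0, -92.7]
force: [-1.4, 0.6, 0.5]
opening: 0.0003
gripper_force: 0.0
```

```bash
python3 -m pendant '[[-1,[0,-0.001,0],[0,0,0]],[-1,[0,-0.002,0],[0,0,0]],[-1,[0,-0.003,0],[0,0,0]]]'
```

```text
clock: 32.42
tool_pos: [0.523, -0.0969, 0.0253]
orientation: [-180.0, 0.0, -92.5]
force: [0.7, 0.9, -0.2]
opening: 0.0005
gripper_force: 0.0
```

```bash
python3 -m pendant '[[-1,[0,-0.0007,-0.0001],[0,0,0]],[-1,[0.0001,-0.0014,-0.0004],[0,0,0]]]'
```

```text
clock: 32.58
tool_pos: [0.5243, -0.0972, 0.0257]
orientation: [-180.0, 0.0, -92.5]
force: [0.0, 0.2, -0.4]
opening: 0.0003
gripper_force: 0.0
```

```bash
python3 -m pendant '[[-1,[0.0001,-0.0006,-0.0003],[0,0,0]],[-1,[0.0002,-0.0012,-0.0006],[0,0,0]]]'
```

```text
clock: 32.75
tool_pos: [0.5253, -0.0979, 0.0263]
orientation: [180.0, 0.0, -92.5]
force: [-1.1, 0.1, -0.5]
opening: 0.0003
gripper_force: 0.7
```

```bash
python3 -m pendant '[[-1,[0.0001,-0.0006,-0.0003],[0,0,0]],[-1,[0.0002,-0.0012,-0.0006],[0,0,0]]]'
```

```text
clock: 32.92
tool_pos: [0.5255, -0.0983, 0.0265]
orientation: [179.9, 0.0, -92.6]
force: [-3.8, 2.8, -1.4]
opening: 0.0006
gripper_force: 1.9
```

```bash
python3 -m pendant '[[-1,[0.0002,-0.0006,-0.0002],[0,0,-0.1]]]'
```

```text
clock: 33.0
tool_pos: [0.5255, -0.0986, 0.0265]
orientation: [179.8, 0.0, -92.5]
force: [-6.4, 4.3, 0.5]
opening: 0.0005
gripper_force: 2.8
```

```bash
python3 -m pendant '[[-1,[0,-0.0006,-0.0002],[0,0,-0.1]],[-1,[0,-0.0012,-0.0004],[0,0,-0.1]]]'
```

```text
clock: 33.17
tool_pos: [0.5257, -0.0986, 0.0266]
orientation: [179.7, 0.0, -92.4]
force: [-9.4, 6.1, 0.1]
opening: 0.0002
gripper_force: 3.9
```

```bash
python3 -m pendant '[[-1,[0.0001,-0.0006,-0.0002],[0,0,-0.1]]]'
```

```text
clock: 33.25
tool_pos: [0.5258, -0.0987, 0.0266]
orientation: [179.7, 0.0, -92.3]
force: [-7.7, 6.9, 0.2]
opening: 0.0003
gripper_force: 4.5
```

```bash
python3 -m pendant '[[-1,[0.0001,-0.0006,-0.0003],[0,0,-0.1]]]'
```

```text
clock: 33.33
tool_pos: [0.5259, -0.0988, 0.0267]
orientation: [179.6, 0.0, -92.2]
force: [-9.0, 7.0, -1.4]
opening: 0.0
gripper_force: 4.6
```

```bash
python3 -m pendant '[[-1,[0.0001,-0.0006,-0.0003],[0,0,0]]]'
```

```text
clock: 33.42
tool_pos: [0.5259, -0.0988, 0.0267]
orientation: [179.6, 0.0, -92.2]
force: [-11.2, 8.4, -1.6]
opening: 0.0006
gripper_force: 5.1
```

```bash
python3 -m pendant '[[-1,[-0.0005,-0.0006,-0.0001],[0,0,0]],[-1,[-0.0008,-0.0012,-0.0002],[0,0,0]]]'
```

```text
clock: 33.58
tool_pos: [0.5259, -0.0986, 0.0267]
orientation: [179.4, -0.0, -92.2]
force: [-13.0, 4.2, 1.0]
opening: 0.0008
gripper_force: 6.5
```

```bash
python3 -m pendant '[[-1,[-0.0002,-0.0006,-0.0003],[0,0,0]]]'
```

```text
clock: 33.67
tool_pos: [0.5259, -0.0986, 0.0267]
orientation: [179.4, -0.0, -92.3]
force: [-13.8, 3.2, -0.8]
opening: 0.0001
gripper_force: 6.6
```

```bash
python3 -m pendant '[[-1,[-0.0001,-0.0006,-0.0003],[0,0,0]]]'
```

```text
clock: 33.75
tool_pos: [0.5259, -0.0986, 0.0268]
orientation: [179.3, -0.0, -92.3]
force: [-14.0, 2.7, -1.2]
opening: 0.0003
gripper_force: 6.9
```

```bash
python3 -m pendant '[[-1,[0,-0.0007,-0.0002],[0,0,0]],[-1,[0,-0.0014,-0.0004],[0,0,0]]]'
```

```text
clock: 33.92
tool_pos: [0.5259, -0.0987, 0.0268]
orientation: [179.2, -0.0, -92.3]
force: [-17.3, 5.2, 0.6]
opening: 0.0002
gripper_force: 8.9
```

```bash
python3 -m pendant '[[-1,[0,-0.0007,-0.0002],[0,0,0]]]'
```

```text
clock: 34.0
tool_pos: [0.5259, -0.0987, 0.0268]
orientation: [179.1, -0.0, -92.3]
force: [-19.0, 5.8, 0.5]
opening: 0.0004
gripper_force: 9.7
```

```bash
python3 -m pendant '[[-1,[0,0.02,0],[0,0,0]],[-1,[-0.03,0.026,0.003],[0,0,0]],[-1,[-0.07,0.026,0.003],[0,0,0.2]],[-1,[-0.11,0.026,0.003],[0,0,0.3]],[-1,[-0.15,0.026,0.003],[0,0,0.3]],[-1,[-0.19,0.026,0.003],[0,0,0.3]],[-1,[-0.23,0.022,0.003],[0,0,0.3]],[-1,[-0.249,0.016,0.003],[0,0,0.3]],[-1,[-0.249,0.012,0.003],[0,0,0.3]],[-1,[-0.249,0.01,0.003],[0,0,0.3]]]'
```

```text
clock: 34.83
tool_pos: [0.5348, 0.1525, 0.0267]
orientation: [-179.9, 0.0, -92.3]
force: [-0.8, -0.5, 0.5]
opening: 0.0006
gripper_force: 0.0
```

```bash
python3 -m pendant '[[-1,[0,-0.001,0],[0,0,0]],[-1,[0,-0.002,0],[0,0,0]],[-1,[0,-0.003,0],[0,0,0]]]'
```

```text
clock: 35.08
tool_pos: [0.5366, 0.1497, 0.0266]
orientation: [180.0, -0.0, -92.5]
force: [-3.3, 2.7, 1.5]
opening: 0.0004
gripper_force: 2.4
```

```bash
python3 -m pendant '[[-1,[0,-0.0007,-0.0003],[0,0,0]],[-1,[-0.0001,-0.0014,-0.0006],[0,0,0]]]'
```

```text
clock: 35.25
tool_pos: [0.5366, 0.1497, 0.0267]
orientation: [179.8, -0.1, -92.6]
force: [-6.7, 1.9, -0.2]
opening: 0.0002
gripper_force: 3.7
```

```bash
python3 -m pendant '[[-1,[-0.0001,-0.0007,-0.0003],[0,0,0]],[-1,[-0.0002,-0.0014,-0.0006],[0,0,0]]]'
```

```text
clock: 35.42
tool_pos: [0.5367, 0.1496, 0.0268]
orientation: [179.7, -0.1, -92.6]
force: [-10.5, 5.7, 0.5]
opening: 0.0004
gripper_force: 5.7
```

```bash
python3 -m pendant '[[-1,[0,-0.0007,-0.0003],[0,0,0]],[-1,[0,-0.0014,-0.0005],[0,0,0]]]'
```

```text
clock: 35.58
tool_pos: [0.5368, 0.1495, 0.0268]
orientation: [179.6, -0.1, -92.6]
force: [-17.0, 8.5, 1.3]
opening: 0.0002
gripper_force: 8.3
```

```bash
python3 -m pendant '[[-1,[0,-0.0007,-0.0002],[0,0,0]],[-1,[0,-0.0012,-0.0004],[0,0,0]]]'
```

```text
clock: 35.75
tool_pos: [0.5368, 0.1495, 0.0268]
orientation: [179.5, -0.1, -92.6]
force: [-21.0, 10.0, 1.8]
opening: 0.0003
gripper_force: 10.1
```

```bash
python3 -m pendant '[[-1,[0,0.02,0],[0,0,0]],[-1,[0,0.05,0],[0,0,0]],[-1,[0,0.08,-0.02],[0,0,0]],[-1,[0,0.08,-0.06],[0,0,0]],[-1,[0,0.08,-0.09],[0,0,0]],[-1,[0,0.08,-0.09],[0,0,0]],[-1,[0,0.08,-0.09],[0,0,0]]]'
python3 - <<'E'
from h import *
a=viewer.snapshot("scene")[:,:,::-1]; b=viewer.snapshot("side")[:,:,::-1]
c=cv2.resize(a[130:245,40:400],(790,252),interpolation=cv2.INTER_CUBIC); d=cv2.resize(b[110:275,120:330],(420,330),interpolation=cv2.INTER_CUBIC)
o=np.zeros((590,790,3),np.uint8); o[:252]=c; o[256:586,:420]=d; cv2.imwrite("pics/f8.png",cv2.convertScaleAbs(o,alpha=1.5,beta=15))
E
```

```text
clock: 36.33
tool_pos: [0.4636, 0.1548, 0.1211]
orientation: [-179.8, 0.2, -92.5]
force: [-0.7, -1.6, -0.0]
opening: 0.0005
gripper_force: 0.0
```

View pics/f8.png

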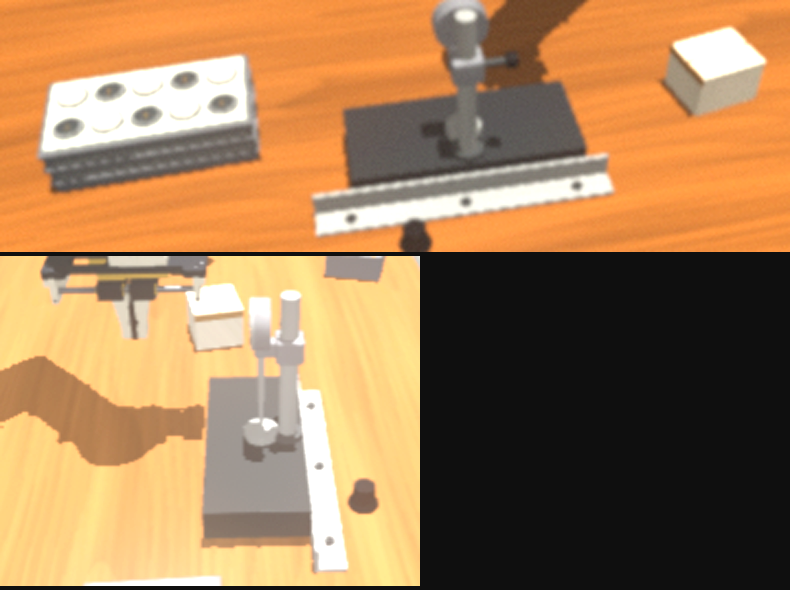

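The stand sits square against the fence along its whole front edge, from (350,185) to (585,158) in the scene crop. The trays, carton and loupe haven't moved, and the gripper is clear.

```bash
python3 -c "
from plant import workorder
print(workorder.close_job())"
```

```text
the job is handed in; nothing more can be done
None
```

The stand is home and square on the fence, with both front corners felt bearing on it, and the job is handed in at about 36 s; the one doubt is the 25 N limit, as two pushes read 23 to 24 N total near the end of a swing or at first contact, and two others (the very first and one on the left corner at the fence) read 25 to 26 N total including drag, with at most 24 N of that straight push.

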